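Lock a quarter-turn stud in a T-slot fixture plate

TASK

Fit the steel stud with the flat wing grip into the aluminium fixture plate: lift it out of its black holder block, drop its T-head through the wide window at the near end of the plate's slot, and slide it along the slot against the spring plunger hidden inside until the plunger is pushed back and the head can turn. Then give it a quarter turn so that the head locks crosswise in the slot, and let go, leaving it upright with its collar down on the plate. Feel your way and do not force it (push or press with less than 40 N), and leave the round-knobbed stud and the loose things nearby where they are.

Things in the scene. Friction and masses are not known exactly. Their poses are not given: they have to be found in the camera images.
- wing_stud: Loose steel stud with flat wing grip, 0.12 kg, upright in a recess of the holder, collar on its top. Origin: centre of the head's underside, z up; in the holder 9 mm above the bench. T-head 28 (x) x 13 (y) mm, z 0-7; neck 7 mm dia., z 7-17; collar 24 mm dia., z 17-21; wing 26 (x) x 12 (y) mm, z 21-55, lying the same way as the head: pinch it across its 12 mm.
- plain_stud: The other loose steel stud, a bystander: same collar, but a round knob 22 mm in diameter, 48 mm tall, upright in the holder's other recess. Origin: centre of its underside. Leave it there.
- stud_holder: Fixed black holder block 110 x 50 x 26 mm, origin at the centre of its underside. Two equal recesses 31 x 16 mm, 21 mm deep, at x = -27 and +27 mm, long side along its x; either stud can be in either one.
- fixture_plate: Fixed aluminium plate 200 (x) x 70 (y) x 29 (z) mm; origin: centre of its underside. A T-slot runs along x at y = 0: lips z 21-29, below them a channel 33 mm wide, z 10-21. With its collar on the plate's top the stud's origin is at z = 12, its head 2 mm under the lips. The force of stud or robot on the plate must stay below 40 N.
- slot_window (a point): Centre, at the top face, of the window 32 (x) x 17 (y) mm at plate x = -60 mm, which lets the head in lengthwise (stud x along plate x). From the window's +x edge a slot 10.5 mm wide runs to plate x = +70 mm for the neck (1.75 mm slack each side). Axes as the plate's.
- lane_end (a point): Plate x = +10, slot centre, top face. Below the lips two guide rails leave a lane 17 mm wide, too narrow to turn the head. They end E mm from this point along x; E is -20 to +20, new every time, not measured: feel for it. Past them the head can turn, either way, with its axis 13.5 to 15.5 mm beyond the rails' ends. Axes as the plate's.
- plunger_rest (a point): Plate x = +22, slot centre, top face. E mm from it (E as for the lane end) is the resting face of a spring plunger in the channel. The head pushes it to +x: 3 N, rising 0.2 N/mm to 6.8 N, solid stop after 19 mm, stud axis then 17 mm beyond the rails: ease back 1.5 to 3.5 mm to turn. Once crosswise it pushes the head back onto the rails' ends, axis 6.5 mm beyond them.
- jaw_insert: Loose blackened steel jaw insert 36 x 28 x 15 mm, bystander beyond the plate; origin under its centre.
- stage_part: Loose machined plate 28 x 44 x 9 mm, bystander; origin under its centre.
- loupe: Loose black eye loupe, 37 mm diameter, 34 mm tall, bystander; origin under its centre.
Things that resemble listed ones, but are neither listed nor needed, are in the scene too. What is shaped like the wing_stud but purple or red is not meant.

How it is judged:
By the outcome, as a careful person would: the job done as asked, in the order asked, and still so for the second after the job is handed in, with the robot touching nothing.
It also fails if it takes over 59 s, if anything falls off the work surface, if the arm or the gripper's body presses on something with over 40 N, if the wrist force passes 120 N, or if a joint passes its speed limit or range.

ROBOT

A 6-joint arm with a two-finger parallel gripper is mounted at the origin on a cart in front of the work surface, level with it; the furniture and walls round the work are solid. World frame = base frame: x ahead of the robot, y to its left, z up, the work surface at z = 0. Lengths are in m, angles in degrees, forces in N, time in s.
With the tool pointing down it reaches from about 0.275 to 0.725 m from the base axis. Payload 5.6 kg.
Tool frame: the origin (TCP) lies on the centre line of the jaws, within the pads' length; the fingertips stand 11 mm ahead of it and the grasp point (between the pads) lies 8 mm behind it (tip_extent is the distance from the TCP to the fingertips, in m); z points along the fingers, y is the line along which they close (so a half turn about z gives the same grasp; the last joint's range is limited). The gripper opens to 85 mm and grips with 20 to 120 N. Pads are 22 mm wide; open, the fingers measure 114 mm over their backs; the gripper's body (76 mm by 85 mm) begins 54 mm behind the grasp point. The pads swing forward as they close: fully open they stand 13 mm farther back than shut.
Start: joints at [82.884, 14.616, 6.199, 0, -81.583, -16.306], TCP at [0.219, 0.505, 0.242] pointing down, gripper open.
Joint ranges: [-168.99, 168.99], [-69.2, 112.95], [-62.41, 85.93], [-164.36, 98.24], [-168.68, -3.75], [-174.98, 174.98]. Speed limits (degrees/s): [147.25, 147.25, 180, 180, 180, 180].

INTERFACE

Orientations are given as [roll, pitch, yaw] about the fixed x, y, z axes, in that order (R = Rz(yaw) Ry(pitch) Rx(roll)).
In Python, from station import * gives the robot as it stands. The module is installed in compiled form; this text tells all that it offers.
- The arm moves only by the shell command python3 -m jog 'ROWS' [FORCE]. ROWS is JSON, a list of rows, each an object of numbers: "grip": the finger opening in mm, from 0 to 85.4; "x", "y", "z": the shift along the tool's x, y, z in mm; "spin": the turn about the tool's z in rad. A call has 1 to 12 rows; each row is the pose to reach, as a shift and turn from the pose commanded when the call began, along the tool's axes at that moment; what a row does not reach only later rows make up. A row lasts 1/10 s, in which the tool goes at most 50 mm and 8.59 degrees, less where a joint would pass 70% of its speed; a pose out of reach is approached as far as the arm can. A call with a gripper value outside its range is refused whole. The fingers move at their own pace and stop on an object; FORCE is the grip in N (left out, the last holds). Time passes only in rows, so rows that repeat a pose let the fingers close. It gives the time, the measured TCP pose, the force, the opening and the grip force at its end, in the units of the state.
- sense(): the state, without advancing time (a new reading comes with each control period).
- snapshot(name): name is "scene" or "top" or "wrist"; returns the picture (420x560x3 uint8, red, green, blue); there is no depth.
- camera_model(name): a dict with "fx", "fy", "cx", "cy" (pixels), "R" (3x3) and "t" (3): a world point X has camera coordinates R X + t. Camera axes: x right, y down, z forward; pixel columns grow to the right and rows downward; lengths in m; the calibration is good to about 2 mm. A picture is of the moment at which its call begins: read the wrist's pose just before it. camera_model takes no time and is no camera call; for the wrist camera it gives the pose at the moment of the call.
- job_done(): hands the job in; it is judged then, once.
Trained networks look in the newest picture that a camera, given by its name, has taken for a name from the list of things; names that differ only in an ending like _2 or _b are one class to them, and where a whole thing is asked for, a point or a joint stands for the part that bears it (a point fixed in the world has none). Each returns a list of dicts, best first, with "confidence" (0 to 1); they miss things now and then, are a little off and sometimes report something else, mostly with a low value. They report only what shows in the picture. A call takes as long as a camera call. They do not tell look-alikes from the thing itself.
- search_frame(query, camera): "extent" ([left, top, right, bottom] in pixels, round what is visible of it).
- tip_of(query, camera): "uv" ([column, row] in pixels: a listed point, or the origin of a listed thing).
The state is a dict: "time_s": time; "q": joint angles; "joint_velocities": joint speeds; "tau": joint torques, N m; "position": TCP position; "eef_rot": TCP orientation; "force": force on the tool from outside, world axes, zero at the start; "torque": the same for the moment, N m; "width": opening from 0.0 (shut) to 1.0 (fully open); "gripper_force": force on a finger pad.
Only numpy, scipy, OpenCV 4.12 (cv2) and the standard library are available. Lean on these libraries where they do the work, as an engineer would, in place of code of your own. Each camera call takes 0.05 s, during which the arm holds its last target. There are 200 camera calls.

## Working session

There is one attempt and no reset: what is moved stays moved. The work goes in short steps, Python scripts to look and compute and a shell command to move; the robot and the scene stay as the last step left them, time stands still between calls to the robot, and variables do not carry over. Pictures are saved under pics/ and viewed, at most 10 in all, crops included, and the job is handed in when it is done.

```bash
mkdir -p pics
cat > h.py <<'E'
from station import *
import numpy as np, cv2, json
from scipy.spatial.transform import Rotation as Ro
def save(name,fn):
    im=snapshot(name); cv2.imwrite('pics/'+fn,im[:,:,::-1]); return im
def ray(cm,uv,z):
    R=np.array(cm['R']);t=np.array(cm['t']);c=-R.T@t
    d=R.T@np.array([(uv[0]-cm['cx'])/cm['fx'],(uv[1]-cm['cy'])/cm['fy'],1]);
    return c+d*(z-c[2])/d[2]
def proj(cm,X):
    p=np.array(cm['R'])@np.array(X)+np.array(cm['t']); return [cm['fx']*p[0]/p[2]+cm['cx'],cm['fy']*p[1]/p[2]+cm['cy']]
def net(f,q,c,zs,n=3):
    cm=camera_model(c)
    for d in f(q,c)[:n]:
        p=d.get('uv') or [(d['extent'][0]+d['extent'][2])/2,(d['extent'][1]+d['extent'][3])/2]
        print(c,q,round(d['confidence'],2),np.round(d.get('uv',d.get('extent'))).tolist(),np.round(ray(cm,p,zs)[:2],4))
E
python3 - <<'E'
from h import *
s=sense();print(s['time_s'],s['position'],s['eef_rot'],s['width'],s['force'])
a=save('top','top.png');b=save('scene','sc.png')
for q,z in [('wing_stud',.009),('plain_stud',.005),('stud_holder',0),('fixture_plate',0),('slot_window',.029),('lane_end',.029),('plunger_rest',.029)]:
    net(tip_of,q,'top',z,3)
for c in('top','scene'):
    cm=camera_model(c);print(c,cm['fx'],(-np.array(cm['R']).T@np.array(cm['t'])))
E
```

```text
0.0 [0.21838047 0.50426069 0.24136466] [ 1.79886920e+02 -4.22850415e-03 -2.34259957e+01] 1.00270450474037 [ 0.14074476 -0.07463996 -0.988466  ]
top wing_stud 0.75 [237.0, 254.0] [0.5211 0.2836]
top wing_stud 0.67 [281.0, 219.0] [0.5835 0.2093]
top wing_stud 0.56 [278.0, 291.0] [0.46   0.2113]
top plain_stud 0.74 [236.0, 285.0] [0.4684 0.2849]
top stud_holder 0.61 [235.0, 267.0] [0.499  0.2871]
top stud_holder 0.24 [353.0, 131.0] [0.7444 0.0836]
top fixture_plate 0.88 [343.0, 234.0] [0.5602 0.0989]
top slot_window 0.86 [343.0, 268.0] [0.5011 0.1028]
top lane_end 0.8 [349.0, 229.0] [0.567  0.0933]
top plunger_rest 0.56 [344.0, 219.0] [0.5841 0.1008]
top 509.3668638182471 [0.5252231  0.2004672  0.89566865]
scene 485.12907233900495 [ 3.02494385e-04 -1.25283827e-01  5.86335498e-01]
```

View pics/top.png

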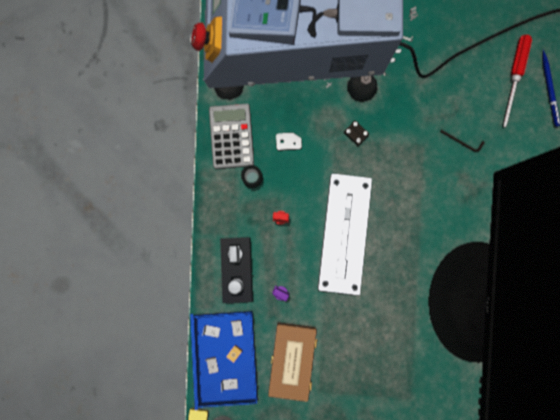

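View pics/sc.png

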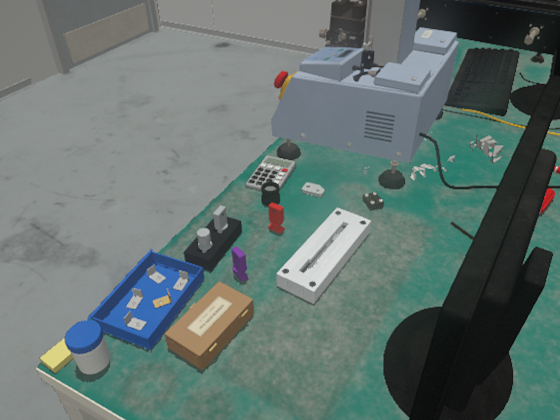

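The top view shows the black holder at (236,270), with the steel wing stud at (235,254) and the round-knob stud at (236,287). It also shows the plate at (346,234). Things that could be mistaken for the wing stud are the red one at (281,218), the purple one at (281,293) and the plain stud at (236,287). I choose the steel one at (235,254). The plate's wide window looks like it is at its upper end, near (348,208), which contradicts the network's (343,268), so I'll check in a close crop.

Run:
```python
import cv2,numpy as np
a=cv2.imread('pics/top.png')
c1=cv2.resize(a[165:305,210:385],None,fx=4,fy=4,interpolation=cv2.INTER_CUBIC)
cv2.imwrite('pics/crop1.png',c1)
```

```text
(no output)
```

View pics/crop1.png

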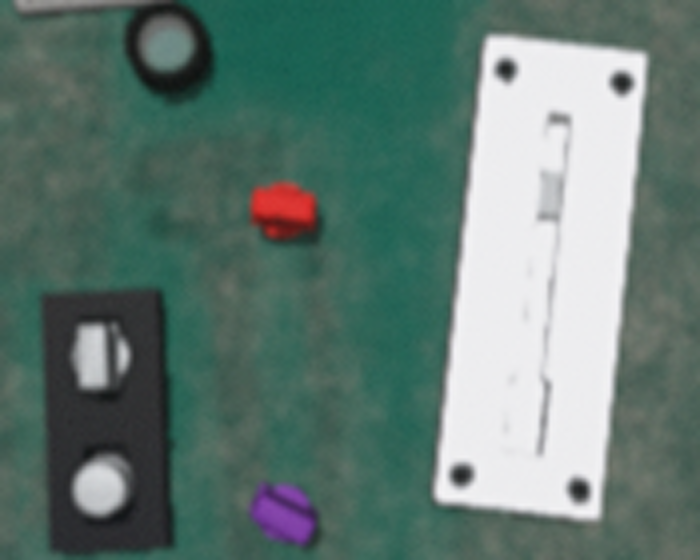

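The window (wider opening) is at the near end, crop (525,415), which is pixel (341,269), so the network was right. The grey patch at crop (550,195) is the plunger. The wing stud's upright wing is at crop (97,355), long side along the holder.

Run:
```python
from h import *
cm=camera_model('top')
f=lambda p,z:ray(cm,[210+p[0]/4,165+p[1]/4],z)[:2]
P=[f(p,.029) for p in [(487,37),(648,52),(600,520),(435,502)]]
c=np.mean(P,0);ax=(P[0]+P[1]-P[2]-P[3])/2;print('plate',c,np.linalg.norm(ax),np.degrees(np.arctan2(ax[1],ax[0])))
print('holes',[f(p,.029).round(4) for p in [(506,69),(622,83),(579,490),(461,475)]])
u=ax/np.linalg.norm(ax);print('window',c-.06*u)
H=[f(p,.026) for p in [(42,295),(160,290),(172,548),(52,552)]]
c=np.mean(H,0);ax=(H[0]+H[1]-H[2]-H[3])/2;u=ax/np.linalg.norm(ax);print('holder',c,np.linalg.norm(ax),np.degrees(np.arctan2(ax[1],ax[0])),'stud',c+.027*u)
print('wing top',f((97,355),.064))
s=sense();R=Ro.from_euler('xyz',s['eef_rot'],degrees=True);print(R.inv().apply(np.array([.52,.285,.14])-s['position'])*1000)
cw=camera_model('wrist');C=-np.array(cw['R']).T@np.array(cw['t']);print('cam in tool',R.inv().apply(C-s['position']),R.inv().as_matrix()@np.array(cw['R']).T)
```

```text
plate [0.55935977 0.09818884] 0.19941976376777296 -5.50329951975409
holes [array([0.6475, 0.1148]), array([0.6424, 0.0651]), array([0.4694, 0.082 ]), array([0.4746, 0.1317])]
window [0.49963633 0.10394303]
holder [0.49403557 0.28204998] 0.10860836755640703 4.143583809017807 stud [0.520965   0.28400089]
wing top [0.52178187 0.28311337]
[363.92789846  81.7487679  102.19646579]
cam in tool [ 7.22830579e-02 -1.06471464e-04 -1.31030071e-01] [[-3.87923624e-04 -9.58289542e-01 -2.85798886e-01]
 [ 9.99999865e-01 -4.70473306e-04  2.20176077e-04]
 [-3.45453178e-04 -2.85798762e-01  9.58289595e-01]]
```

```bash
python3 -m jog '[{"x":45,"y":10,"z":10,"spin":-0.1,"grip":40},{"x":90,"y":20,"z":20,"spin":-0.2,"grip":40},{"x":135,"y":30,"z":40,"spin":-0.3,"grip":40},{"x":180,"y":41,"z":50,"spin":-0.4,"grip":40},{"x":225,"y":51,"z":60,"spin":-0.48,"grip":40},{"x":270,"y":61,"z":75,"spin":-0.48,"grip":40},{"x":315,"y":71,"z":90,"spin":-0.48,"grip":40},{"x":364,"y":82,"z":100,"spin":-0.48,"grip":40},{"x":364,"y":82,"z":100,"spin":-0.48,"grip":40},{"x":364,"y":82,"z":100,"spin":-0.48,"grip":40},{"x":364,"y":82,"z":100,"spin":-0.48,"grip":40}]'
cat >> h.py <<'E'
def to(p,yaw=None):
    s=sense();R=Ro.from_euler('xyz',s['eef_rot'],degrees=True)
    print('t',s['time_s'],'pos',np.round(s['position'],4),'rot',np.round(s['eef_rot'],2),'F',np.round(s['force'],1))
    print('shift mm',np.round(R.inv().apply(np.array(p)-s['position'])*1000,1),'spin',None if yaw is None else np.radians(s['eef_rot'][2]-yaw).round(4))
E
python3 - <<'E'
from h import *
to([.5212,.2838,.045],4.1)
save('wrist','w1.png')
net(tip_of,'wing_stud','wrist',.009);net(tip_of,'stud_holder','wrist',0)
print(proj(camera_model('wrist'),[.5212,.2838,.064]))
E
```

```text
time_s: 1.55
position: [0.5197, 0.2853, 0.1426]
eef_rot: [-180.0, -0.0, 4.1]
force: [0.1, 0.5, 0.0]
width: 0.465
gripper_force: 0.0
t 1.55 pos [0.5197 0.2853 0.1426] rot [-1.7998e+02 -2.0000e-02  4.1100e+00] F [0.1 0.5 0. ]
shift mm [ 1.3  1.6 97.6] spin 0.0001
wrist wing_stud 0.96 [282.0, 201.0] [0.5196 0.2849]
wrist wing_stud 0.96 [387.0, 118.0] [0.5868 0.2142]
wrist wing_stud 0.9 [368.0, 275.0] [0.4614 0.2103]
wrist stud_holder 0.68 [284.0, 227.0] [0.4949 0.2818]
wrist stud_holder 0.58 [331.0, 11.0] [0.6545 0.2615]
[np.float64(285.0313339781582), np.float64(221.37819039218854)]
```

View pics/w1.png

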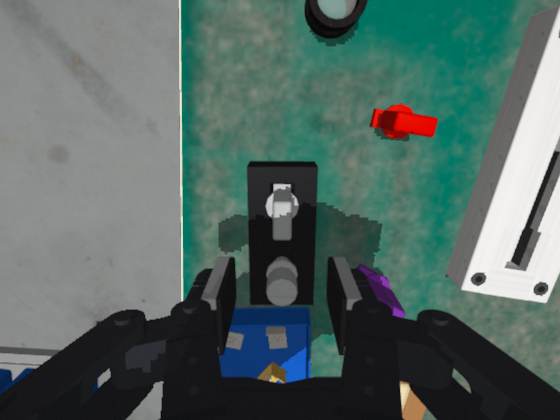

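The wrist view shows the steel stud's wing at (282,212), centred between the jaws, which sit at columns 219 and 344. The holder edges are parallel to the image, so the yaw is right. I'll descend and grip.

```bash
python3 -m jog '[{"x":1,"y":1,"z":40,"grip":40},{"x":1,"y":1,"z":75,"grip":40},{"x":1,"y":1,"z":97,"grip":40},{"x":1,"y":1,"z":97,"grip":40},{"x":1,"y":1,"z":97,"grip":40},{"x":1,"y":1,"z":97,"grip":5},{"x":1,"y":1,"z":97,"grip":5},{"x":1,"y":1,"z":97,"grip":5},{"x":1,"y":1,"z":97,"grip":5},{"x":1,"y":1,"z":97,"grip":5},{"x":1,"y":1,"z":97,"grip":5},{"x":1,"y":1,"z":97,"grip":5}]' 60
```

```text
invalid input at $[0]: expected keys grip, x, y, z, spin
```

```bash
python3 -m jog '[{"x":1,"y":1,"z":40,"spin":0,"grip":40},{"x":1,"y":1,"z":75,"spin":0,"grip":40},{"x":1,"y":1,"z":97,"spin":0,"grip":40},{"x":1,"y":1,"z":97,"spin":0,"grip":40},{"x":1,"y":1,"z":97,"spin":0,"grip":40},{"x":1,"y":1,"z":97,"spin":0,"grip":5},{"x":1,"y":1,"z":97,"spin":0,"grip":5},{"x":1,"y":1,"z":97,"spin":0,"grip":5},{"x":1,"y":1,"z":97,"spin":0,"grip":5},{"x":1,"y":1,"z":97,"spin":0,"grip":5},{"x":1,"y":1,"z":97,"spin":0,"grip":5},{"x":1,"y":1,"z":97,"spin":0,"grip":5}]' 60
```

```text
time_s: 2.9
position: [0.522, 0.2846, 0.0472]
eef_rot: [-179.9, -0.2, 4.1]
force: [-2.0, -0.1, 6.1]
width: 0.13
gripper_force: 59.2
```

```bash
python3 -m jog '[{"x":0,"y":0,"z":-5,"spin":0,"grip":5},{"x":0,"y":0,"z":-25,"spin":0,"grip":5},{"x":0,"y":0,"z":-55,"spin":0,"grip":5},{"x":0,"y":0,"z":-75,"spin":0,"grip":5},{"x":0,"y":0,"z":-75,"spin":0,"grip":5},{"x":0,"y":0,"z":-75,"spin":0,"grip":5}]'
python3 - <<'E'
from h import *
to([.4996,.1037,.110],-5.5)
E
```

```text
time_s: 3.5
position: [0.5209, 0.2838, 0.1203]
eef_rot: [-180.0, 0.0, 4.1]
force: [0.0, 0.6, -2.2]
width: 0.125
gripper_force: 59.6
t 3.5 pos [0.5209 0.2838 0.1203] rot [-1.7996e+02  1.0000e-02  4.0600e+00] F [ 0.   0.6 -2.2]
shift mm [-33.9 178.2  10.2] spin 0.1668
```

```bash
python3 -m jog '[{"x":-10,"y":25,"z":0,"spin":0.08,"grip":5},{"x":-25,"y":65,"z":0,"spin":0.166,"grip":5},{"x":-45,"y":105,"z":0,"spin":0.166,"grip":5},{"x":-65,"y":145,"z":0,"spin":0.166,"grip":5},{"x":-73,"y":183,"z":0,"spin":0.166,"grip":5},{"x":-73,"y":183,"z":0,"spin":0.166,"grip":5},{"x":-73,"y":183,"z":0,"spin":0.166,"grip":5},{"x":-73,"y":183,"z":0,"spin":0.166,"grip":5}]'
python3 - <<'E'
from h import *
to([.4996,.1037,.110],-5.5)
save('wrist','w2.png')
for q in('slot_window','lane_end','plunger_rest'): net(tip_of,q,'wrist',.029,2)
print(proj(camera_model('wrist'),[.4996,.1037,.029]))
E
```

```text
time_s: 4.3
position: [0.4612, 0.0965, 0.1197]
eef_rot: [180.0, 0.0, -5.4]
force: [0.0, -1.0, -1.1]
width: 0.131
gripper_force: 59.6
t 4.3 pos [0.4612 0.0965 0.1197] rot [ 1.7998e+02  5.0000e-02 -5.4300e+00] F [ 0.  -1.  -1.1]
shift mm [ 37.5 -10.8   9.7] spin 0.0013
wrist slot_window 0.94 [262.0, 161.0] [0.4998 0.105 ]
wrist lane_end 0.85 [260.0, 37.0] [0.57   0.0988]
wrist plunger_rest 0.94 [261.0, 13.0] [0.5822 0.0969]
[np.float64(264.6020865406399), np.float64(160.89786904016563)]
```

View pics/w2.png

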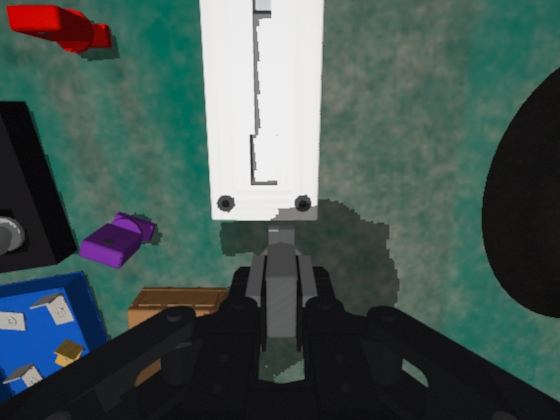

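The view shows the window's left and bottom edges at column 251 and row 184, the plate holes at (225,203) and (303,203), and the held stud at (281,250).

Run:
```python
from h import *
cm=camera_model('wrist')
im=cv2.imread('pics/w2.png')
g=cv2.cvtColor(im,cv2.COLOR_BGR2GRAY)
cc=[]
for (x,y) in [(225,203),(303,203)]:
    w=255-g[y-10:y+11,x-10:x+11].astype(float);w[w<80]=0
    yy,xx=np.mgrid[y-10:y+11,x-10:x+11];cc.append([(w*xx).sum()/w.sum(),(w*yy).sum()/w.sum()])
P=[ray(cm,c,.029)[:2] for c in cc];d=P[0]-P[1];print(cc,P,np.linalg.norm(d),np.degrees(np.arctan2(-d[0],d[1])),'mid',(P[0]+P[1])/2)
u=np.array([np.cos(np.radians(-5.5)),np.sin(np.radians(-5.5))]);n=np.array([-u[1],u[0]])
m=(P[0]+P[1])/2
for p in [(251,184),(278,184),(251,135),(262,161),(261,13),(260,37),(205,110),(322,110)]:
    q=ray(cm,p,.029)[:2]-m;print(p,'along',(q@u*1e3).round(1),'lat',(q@n*1e3).round(1))
c=cv2.resize(im[100:280,180:380],None,fx=4,fy=4)[:600];c=cv2.resize(im[120:270,180:380],None,fx=4,fy=4,interpolation=cv2.INTER_CUBIC);cv2.imwrite('pics/c2.png',c)
```

```text
[[np.float64(225.4712762552018), np.float64(203.00398906700156)], [np.float64(302.74321037326945), np.float64(204.9526509263154)]] [array([0.47476667, 0.13187559]), array([0.46874594, 0.0821249 ])] 0.05011367927576091 -6.900259494717951 mid [0.47175631 0.10700025]
(251, 184) along 13.2 lat 8.2
(278, 184) along 13.3 lat -9.0
(251, 135) along 43.9 lat 7.5
(262, 161) along 28.0 lat 1.0
(261, 13) along 111.0 lat 0.5
(260, 37) along 98.8 lat 1.2
(205, 110) along 58.7 lat 34.9
(322, 110) along 58.8 lat -35.5
```

View pics/c2.png

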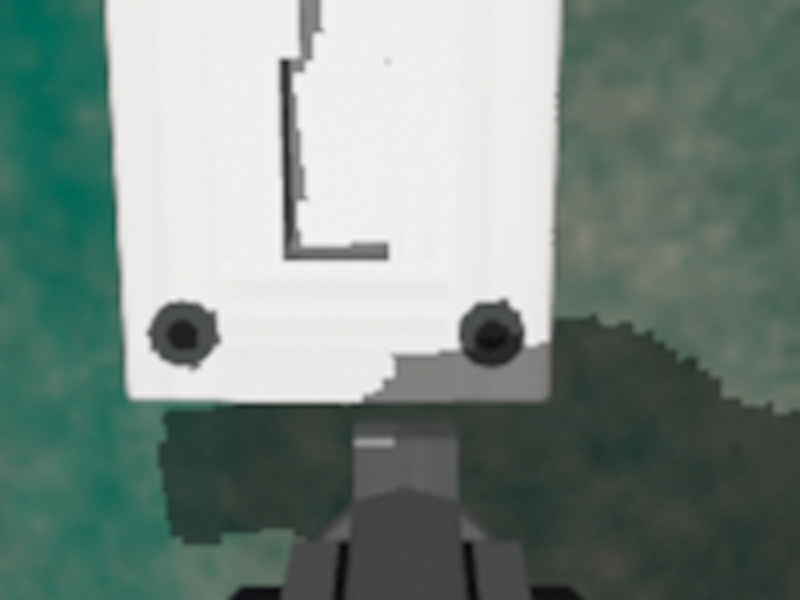

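The crop confirms the window spans columns 250.5 to 277 and rows 134.5 to 185. The holes are at (225.7,203) and (303,203), and the held head's front edge is at (281.4,225.5).

Run:
```python
from h import *
cm=camera_model('wrist');s=sense();p0=s['position'];yaw=np.radians(s['eef_rot'][2])
u=np.array([np.cos(yaw),np.sin(yaw)]);n=np.array([-u[1],u[0]])
def rel(p,z): q=ray(cm,p,z)[:2]-p0[:2];return (q@u*1e3).round(2),(q@n*1e3).round(2)
for p in [(225.75,203.2),(303,203.2),(250.5,185),(277,185),(250.5,134.5),(263.8,160)]: print(p,rel(p,.029))
for d in(.035,.037,.039):
    print(d,'head L/R bottom edge',rel((268.3,225.5),p0[2]-d),rel((294.5,225.5),p0[2]-d))
for dd in tip_of('wing_stud','wrist')[:4]: print(dd, rel(dd['uv'],p0[2]-.037))
```

```text
(225.75, 203.2) (np.float64(9.93), np.float64(35.97))
(303, 203.2) (np.float64(9.91), np.float64(-14.1))
(250.5, 185) (np.float64(22.0), np.float64(19.63))
(277, 185) (np.float64(21.99), np.float64(2.71))
(250.5, 134.5) (np.float64(53.66), np.float64(18.84))
(263.8, 160) (np.float64(37.99), np.float64(10.91))
0.035 head L/R bottom edge (np.float64(14.22), np.float64(6.46)) (np.float64(14.22), np.float64(-6.49))
0.037 head L/R bottom edge (np.float64(13.52), np.float64(6.53)) (np.float64(13.51), np.float64(-6.57))
0.039 head L/R bottom edge (np.float64(12.82), np.float64(6.61)) (np.float64(12.81), np.float64(-6.65))
{'uv': [135.3, 221.5], 'confidence': 0.9} (np.float64(15.66), np.float64(72.76))
{'uv': [88.4, 35.1], 'confidence': 0.82} (np.float64(100.23), np.float64(82.98))
{'uv': [282.4, 247.5], 'confidence': 0.8} (np.float64(1.65), np.float64(-0.53))
```

```bash
python3 -m jog '[{"x":20,"y":-6,"z":0,"spin":0,"grip":5},{"x":38,"y":-11,"z":0,"spin":0,"grip":5},{"x":38,"y":-11,"z":25,"spin":0,"grip":5},{"x":38,"y":-11,"z":45,"spin":0,"grip":5},{"x":38,"y":-11,"z":45,"spin":0,"grip":5},{"x":38,"y":-11,"z":45,"spin":0,"grip":5},{"x":38,"y":-11,"z":45,"spin":0,"grip":5}]'
python3 - <<'E'
from h import *
to([.4998,.1037,.048],-5.5)
im=save('wrist','w3.png')
c=cv2.resize(im[120:270,180:380,::-1],None,fx=4,fy=4,interpolation=cv2.INTER_CUBIC);cv2.imwrite('pics/c3.png',c)
E
```

```text
time_s: 5.25
position: [0.501, 0.1039, 0.0765]
eef_rot: [-180.0, -0.1, -5.4]
force: [-0.5, 0.0, -0.8]
width: 0.13
gripper_force: 59.6
t 5.25 pos [0.501  0.1039 0.0765] rot [-1.7996e+02 -1.2000e-01 -5.4000e+00] F [-0.5  0.  -0.8]
shift mm [-1.3  0.3 28.5] spin 0.0018
```

View pics/c3.png

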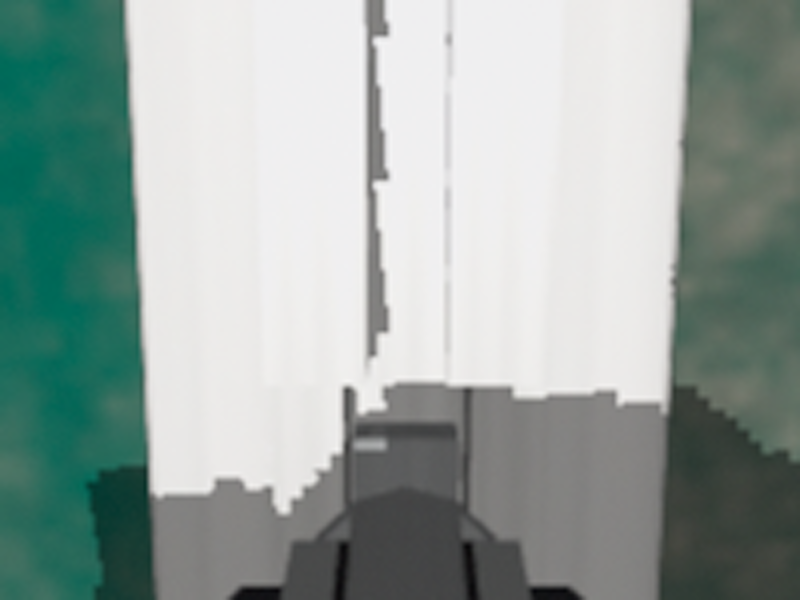

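Laterally, the head (354–458) is centred in the window (348–466). Next I check the fore–aft fit.

Run:
```python
from h import *
cm=camera_model('wrist');s=sense();p0=s['position'];yaw=np.radians(s['eef_rot'][2])
u=np.array([np.cos(yaw),np.sin(yaw)]);n=np.array([-u[1],u[0]])
def rel(p,z): q=ray(cm,p,z)[:2]-p0[:2];return (q@u*1e3).round(2),(q@n*1e3).round(2)
print('win corners',rel((267,217),.029),rel((296.5,217),.029),'head',rel((268.5,225.5),p0[2]-.036),rel((294.5,225.5),p0[2]-.036))
print('slot',rel((180+368/4,160),.029),rel((180+448/4,160),.029),rel((180+452/4,120),.029),rel((180+365/4,120),.029))
```

```text
win corners (np.float64(14.66), np.float64(7.64)) (np.float64(14.66), np.float64(-7.93)) head (np.float64(13.96), np.float64(6.45)) (np.float64(13.95), np.float64(-6.47))
slot (np.float64(44.81), np.float64(4.77)) (np.float64(44.81), np.float64(-5.3)) (np.float64(64.37), np.float64(-5.62)) (np.float64(64.38), np.float64(4.99))
```

```bash
python3 -m jog '[{"x":-1.3,"y":0.2,"z":0,"spin":0,"grip":5},{"x":-1.3,"y":0.2,"z":5,"spin":0,"grip":5},{"x":-1.3,"y":0.2,"z":10,"spin":0,"grip":5},{"x":-1.3,"y":0.2,"z":14,"spin":0,"grip":5},{"x":-1.3,"y":0.2,"z":18,"spin":0,"grip":5},{"x":-1.3,"y":0.2,"z":18,"spin":0,"grip":5},{"x":-1.3,"y":0.2,"z":18,"spin":0,"grip":5}]'
```

```text
time_s: 6.0
position: [0.4988, 0.1033, 0.0571]
eef_rot: [180.0, 0.0, -5.4]
force: [-0.4, -0.4, -1.8]
width: 0.129
gripper_force: 59.6
```

```bash
python3 -m jog '[{"x":0,"y":0,"z":3,"spin":0,"grip":5},{"x":0,"y":0,"z":6,"spin":0,"grip":5},{"x":0,"y":0,"z":7,"spin":0,"grip":5},{"x":0,"y":0,"z":7,"spin":0,"grip":5},{"x":0,"y":0,"z":7,"spin":0,"grip":5}]'; python3 -m jog '[{"x":0,"y":0,"z":1,"spin":0,"grip":5},{"x":0,"y":0,"z":1,"spin":0,"grip":5},{"x":0,"y":0,"z":1,"spin":0,"grip":5}]'
```

```text
time_s: 6.5
position: [0.4988, 0.1033, 0.0503]
eef_rot: [180.0, 0.0, -5.4]
force: [-0.1, -0.2, -0.6]
width: 0.129
gripper_force: 59.8
time_s: 6.8
position: [0.4989, 0.1034, 0.0502]
eef_rot: [-180.0, -0.0, -5.4]
force: [-3.3, 0.6, 7.6]
width: 0.133
gripper_force: 61.1
```

```bash
python3 -m jog '[{"x":0,"y":0,"z":-1.2,"spin":0,"grip":5},{"x":0,"y":0,"z":-1.2,"spin":0,"grip":5},{"x":5,"y":0,"z":-1.2,"spin":0,"grip":5},{"x":10,"y":0,"z":-1.2,"spin":0,"grip":5},{"x":15,"y":0,"z":-1.2,"spin":0,"grip":5},{"x":20,"y":0,"z":-1.2,"spin":0,"grip":5},{"x":20,"y":0,"z":-1.2,"spin":0,"grip":5},{"x":20,"y":0,"z":-1.2,"spin":0,"grip":5}]'
```

```text
time_s: 7.6
position: [0.5188, 0.1014, 0.0503]
eef_rot: [180.0, 0.0, -5.5]
force: [0.3, -0.6, -2.3]
width: 0.128
gripper_force: 59.7
```

```bash
python3 -m jog '[{"x":6,"y":0,"z":0,"spin":0,"grip":5},{"x":12,"y":0,"z":0,"spin":0,"grip":5},{"x":18,"y":0,"z":0,"spin":0,"grip":5},{"x":22,"y":0,"z":0,"spin":0,"grip":5},{"x":22,"y":0,"z":0,"spin":0,"grip":5},{"x":22,"y":0,"z":0,"spin":0,"grip":5}]'; python3 -m jog '[{"x":3,"y":0,"z":0,"spin":0,"grip":5},{"x":6,"y":0,"z":0,"spin":0,"grip":5},{"x":9,"y":0,"z":0,"spin":0,"grip":5},{"x":9,"y":0,"z":0,"spin":0,"grip":5},{"x":9,"y":0,"z":0,"spin":0,"grip":5}]';  python3 -m jog '[{"x":3,"y":0,"z":0,"spin":0,"grip":5},{"x":6,"y":0,"z":0,"spin":0,"grip":5},{"x":9,"y":0,"z":0,"spin":0,"grip":5},{"x":9,"y":0,"z":0,"spin":0,"grip":5},{"x":9,"y":0,"z":0,"spin":0,"grip":5}]'
```

```text
time_s: 8.2
position: [0.5406, 0.0993, 0.0503]
eef_rot: [180.0, 0.0, -5.4]
force: [-0.2, -0.4, -0.7]
width: 0.132
gripper_force: 59.7
time_s: 8.7
position: [0.5496, 0.0985, 0.0504]
eef_rot: [180.0, 0.0, -5.4]
force: [0.1, 0.0, -0.7]
width: 0.129
gripper_force: 59.7
time_s: 9.2
position: [0.5586, 0.0977, 0.0504]
eef_rot: [180.0, 0.0, -5.4]
force: [0.6, -0.5, -1.7]
width: 0.127
gripper_force: 59.7
```

```bash
for i in 1 2 ; do python3 -m jog '[{"x":2,"y":0,"z":0,"spin":0,"grip":5},{"x":4,"y":0,"z":0,"spin":0,"grip":5},{"x":4,"y":0,"z":0,"spin":0,"grip":5},{"x":4,"y":0,"z":0,"spin":0,"grip":5}]' | sed -n '2p;4p'; done;  for i in 1 2 3 4; do python3 -m jog '[{"x":2,"y":0,"z":0,"spin":0,"grip":5},{"x":3,"y":0,"z":0,"spin":0,"grip":5},{"x":3,"y":0,"z":0,"spin":0,"grip":5},{"x":3,"y":0,"z":0,"spin":0,"grip":5}]'| sed -n '2p;4p'; done
```

```text
position: [0.5626, 0.0973, 0.0505]
force: [-0.7, -0.7, -1.6]
position: [0.5666, 0.0969, 0.0505]
force: [-0.8, -0.3, -1.4]
position: [0.5695, 0.0966, 0.0505]
force: [-0.0, -0.6, -1.5]
position: [0.5724, 0.0963, 0.0504]
force: [0.7, -1.0, -0.8]
position: [0.575, 0.096, 0.0503]
force: [-4.1, 0.8, 1.5]
position: [0.5784, 0.0957, 0.0504]
force: [-4.0, 0.2, 1.2]
```

```bash
python3 -m jog '[{"x":3,"y":0,"z":0,"spin":0,"grip":5},{"x":6,"y":0,"z":0,"spin":0,"grip":5},{"x":9,"y":0,"z":0,"spin":0,"grip":5},{"x":9,"y":0,"z":0,"spin":0,"grip":5},{"x":9,"y":0,"z":0,"spin":0,"grip":5}]'| sed -n '2p;4p';  for i in 1 2 3; do python3 -m jog '[{"x":1,"y":0,"z":0,"spin":0,"grip":5},{"x":1,"y":0,"z":0,"spin":0,"grip":5},{"x":1,"y":0,"z":0,"spin":0,"grip":5}]'| sed -n '2p;4p'; done
```

```text
position: [0.587, 0.0949, 0.0503]
force: [-5.0, 0.9, 1.2]
position: [0.5877, 0.0948, 0.0504]
force: [-6.4, 1.4, 1.2]
position: [0.5886, 0.0947, 0.0503]
force: [-7.3, 0.2, 1.6]
position: [0.5895, 0.0946, 0.0503]
force: [-6.1, 1.1, 2.9]
```

```bash
for i in 1 2 3 4; do python3 -m jog '[{"x":1,"y":0,"z":0,"spin":0,"grip":5},{"x":1,"y":0,"z":0,"spin":0,"grip":5},{"x":1,"y":0,"z":0,"spin":0,"grip":5}]'| sed -n '2p;4p'; done
```

```text
position: [0.5905, 0.0945, 0.0503]
force: [-7.4, 1.2, 2.7]
position: [0.5914, 0.0945, 0.0503]
force: [-7.0, 0.6, 2.9]
position: [0.5918, 0.0944, 0.0504]
force: [-9.4, 1.7, 4.7]
position: [0.5919, 0.0944, 0.0503]
force: [-12.2, 3.1, 6.7]
```

```bash
python3 -m jog '[{"x":-2,"y":0,"z":0,"spin":0,"grip":5},{"x":-4,"y":0,"z":0,"spin":0,"grip":5},{"x":-4,"y":0,"z":0,"spin":0,"grip":5},{"x":-4,"y":0,"z":0,"spin":0,"grip":5}]'; python3 -c "
from station import *
print(sense()['q'])"
```

```text
time_s: 14.6
position: [0.5894, 0.0946, 0.0503]
eef_rot: [180.0, 0.1, -5.4]
force: [-7.2, 1.3, 2.6]
width: 0.128
gripper_force: 60.1
[ 2.40862281e+01  2.70020350e+01 -4.69485541e+00 -4.50081148e-02
 -5.84069212e+01  6.04972345e+01]
```

```bash
python3 -m jog '[{"x":0,"y":0,"z":0,"spin":0.1,"grip":5},{"x":0,"y":0,"z":0,"spin":0.2,"grip":5},{"x":0,"y":0,"z":0,"spin":0.25,"grip":5},{"x":0,"y":0,"z":0,"spin":0.25,"grip":5},{"x":0,"y":0,"z":0,"spin":0.25,"grip":5}]'; python3 -m jog '[{"x":0,"y":0,"z":0,"spin":0.1,"grip":5},{"x":0,"y":0,"z":0,"spin":0.2,"grip":5},{"x":0,"y":0,"z":0,"spin":0.25,"grip":5},{"x":0,"y":0,"z":0,"spin":0.25,"grip":5},{"x":0,"y":0,"z":0,"spin":0.25,"grip":5}]'; python3 -c "
from station import *
print(sense()['torque'])"
```

```text
time_s: 15.1
position: [0.5901, 0.0958, 0.0503]
eef_rot: [-179.9, 0.1, -19.8]
force: [-5.9, 4.8, 2.2]
width: 0.125
gripper_force: 59.9
time_s: 15.6
position: [0.5901, 0.0958, 0.0504]
eef_rot: [-179.9, 0.1, -34.1]
force: [-5.3, 4.6, 1.1]
width: 0.129
gripper_force: 59.9
[1.69289406 2.10129521 0.04193574]
```

```bash
python3 -m jog '[{"x":0,"y":0,"z":0,"spin":0.1,"grip":5},{"x":0,"y":0,"z":0,"spin":0.2,"grip":5},{"x":0,"y":0,"z":0,"spin":0.3,"grip":5},{"x":0,"y":0,"z":0,"spin":0.4,"grip":5},{"x":0,"y":0,"z":0,"spin":0.5,"grip":5},{"x":0,"y":0,"z":0,"spin":0.5,"grip":5},{"x":0,"y":0,"z":0,"spin":0.5,"grip":5}]'; python3 -m jog '[{"x":0,"y":0,"z":0,"spin":0.1,"grip":5},{"x":0,"y":0,"z":0,"spin":0.2,"grip":5},{"x":0,"y":0,"z":0,"spin":0.3,"grip":5},{"x":0,"y":0,"z":0,"spin":0.4,"grip":5},{"x":0,"y":0,"z":0,"spin":0.5,"grip":5},{"x":0,"y":0,"z":0,"spin":0.57,"grip":5},{"x":0,"y":0,"z":0,"spin":0.57,"grip":5},{"x":0,"y":0,"z":0,"spin":0.57,"grip":5}]'; python3 -c "
from station import *
print(sense()['torque'])"
```

```text
time_s: 16.3
position: [0.5898, 0.0944, 0.0503]
eef_rot: [179.9, 0.0, -62.7]
force: [-6.5, -0.2, 2.1]
width: 0.13
gripper_force: 60.0
time_s: 17.1
position: [0.5904, 0.0955, 0.0504]
eef_rot: [-180.0, 0.1, -95.4]
force: [-5.0, 3.6, 0.3]
width: 0.128
gripper_force: 59.7
[1.29437401e+00 1.67956081e+00 3.65591611e-04]
```

```bash
python3 -m jog '[{"x":0,"y":2,"z":0,"spin":0,"grip":5},{"x":0,"y":4,"z":0,"spin":0,"grip":5},{"x":0,"y":6,"z":0,"spin":0,"grip":5},{"x":0,"y":7,"z":0,"spin":0,"grip":5},{"x":0,"y":7,"z":0,"spin":0,"grip":5},{"x":0,"y":7,"z":0,"spin":0,"grip":5}]'|sed -n '2p;4p'; for i in 1 2 3; do python3 -m jog '[{"x":0,"y":0.7,"z":0,"spin":0,"grip":5},{"x":0,"y":0.7,"z":0,"spin":0,"grip":5}]'|sed -n '2p;4p';done
```

```text
position: [0.5833, 0.0953, 0.0504]
force: [-3.6, 2.7, -0.8]
position: [0.5827, 0.0953, 0.0504]
force: [-3.6, 2.2, -2.3]
position: [0.582, 0.0954, 0.0504]
force: [-3.5, 2.2, -1.6]
position: [0.5813, 0.0954, 0.0504]
force: [-2.3, 1.4, -2.2]
```

```bash
for i in 1 2 3; do python3 -m jog '[{"x":0,"y":0.6,"z":0,"spin":0,"grip":5},{"x":0,"y":0.6,"z":0,"spin":0,"grip":5}]'|sed -n '2p;4p';done;  python3 -m jog '[{"x":0,"y":0,"z":0.7,"spin":0,"grip":5},{"x":0,"y":0,"z":0.7,"spin":0,"grip":5},{"x":0,"y":0,"z":0.7,"spin":0,"grip":5}]'
```

```text
position: [0.5808, 0.0955, 0.0505]
force: [-2.9, 1.3, -2.7]
position: [0.5806, 0.0955, 0.0505]
force: [-1.3, 0.9, -3.8]
position: [0.5805, 0.0955, 0.0507]
force: [1.9, -0.1, -5.4]
time_s: 19.2
position: [0.5804, 0.0956, 0.0506]
eef_rot: [-179.9, 0.0, -95.4]
force: [1.9, -0.7, 0.7]
width: 0.131
gripper_force: 59.8
```

```bash
for i in 1 2; do python3 -m jog '[{"x":0,"y":-0.2,"z":0.4,"spin":0,"grip":5},{"x":0,"y":-0.2,"z":0.4,"spin":0,"grip":5}]'|sed -n '2p;4p';done
```

```text
position: [0.5805, 0.0957, 0.0503]
force: [1.0, -1.4, 4.4]
position: [0.5805, 0.0956, 0.0502]
force: [-0.6, -1.5, 7.9]
```

Collar is seated. Open, retreat, look.

```bash
python3 -m jog '[{"x":0,"y":0,"z":0,"spin":0,"grip":20},{"x":0,"y":0,"z":0,"spin":0,"grip":30},{"x":0,"y":0,"z":0,"spin":0,"grip":30},{"x":0,"y":0,"z":0,"spin":0,"grip":30},{"x":0,"y":0,"z":0,"spin":0,"grip":30},{"x":0,"y":0,"z":-15,"spin":0,"grip":30},{"x":0,"y":0,"z":-45,"spin":0,"grip":30},{"x":0,"y":0,"z":-90,"spin":0,"grip":30},{"x":0,"y":0,"z":-120,"spin":0,"grip":30},{"x":0,"y":0,"z":-120,"spin":0,"grip":30},{"x":0,"y":0,"z":-120,"spin":0,"grip":30}]'
python3 - <<'E'
from h import *
im=save('wrist','w4.png');save('scene','s4.png');sc=cv2.imread('pics/s4.png')
cv2.imwrite('pics/m4.png',np.hstack([cv2.resize(im[:,:,::-1],(400,300)),cv2.resize(sc[150:330,170:410],(400,300),interpolation=cv2.INTER_CUBIC)]))
E
```

```text
time_s: 20.7
position: [0.58, 0.0959, 0.1694]
eef_rot: [-179.9, 0.1, -95.4]
force: [1.0, 1.0, -1.5]
width: 0.351
gripper_force: 0.0
```

View pics/m4.png

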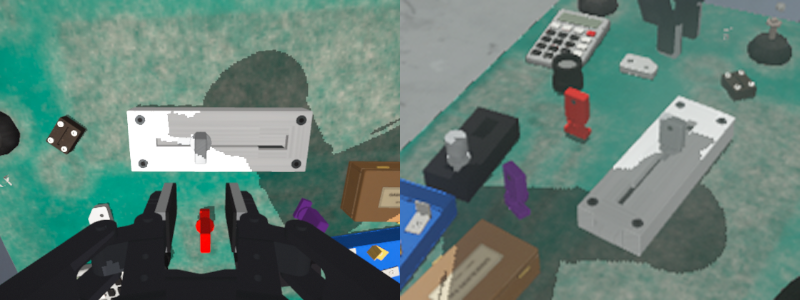

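The stud stands upright in the slot at (202,148) with its wing crosswise. The plain stud and the loose things are where they were, and the gripper is clear. I'll hand it in.

```bash
python3 -c "
from station import *
print(job_done())"
```

```text
the job is handed in; nothing more can be done
None
```

The wing stud is locked crosswise in the fixture plate's slot, upright with its collar down and released; I handed the job in at about 21 s, with sensed forces never above about 13 N.

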